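# Press a round flask onto the contact probe of a sprung holder

### The job

Lift the stoppered round-bottomed flask out of its cork ring, set it upright in the sprung wire ring of the metal holder, and press it straight down against the springs until you feel it meet the contact probe underneath. Press firmly but gently enough not to hurt the probe (about 15 N in all), and finish while still holding the flask down there: do not let go. Leave the other things on the bench alone.

Things in the scene. Friction and masses are not known exactly. Their poses are not given: they have to be found in the camera images.
- flask: Stoppered round-bottomed glass flask, about 220 g (varies 150 to 310 g). Ball-shaped body 64 mm across; straight neck 24 mm in diameter from 62 to 96 mm above the lowest point of the ball; lip 29 mm in diameter from 96 to 101 mm; cork stopper 24 mm in diameter up to 115 mm. Origin: lowest point of the ball, z axis up through the neck. Grasp it by the neck. It stands in the cork ring at the start.
- cork_ring: Fixed thick brown cork ring lying flat, 100 mm outside, 48 mm inside, 26 mm high, in which the flask waits with its lowest point 7 mm above the bench. Origin: centre of its underside. Cork ring and holder may stand left or right.
- holder: Fixed flask holder: aluminium disc 112 mm in diameter and 12 mm thick with three upright spring sleeves, 44 mm high, that carry the sprung wire ring. Origin: centre of the disc's underside; the ring and the probe are centred on its z axis.
- ring_centre (a point): Centre of the sprung steel wire ring (wire 8 mm thick, 48 mm inside, 64 mm outside), 75 mm above the bench when not pressed; moves down with the ring. A flask sitting in the ring has its lowest point 9 mm below this point, i.e. 66 mm above the bench when not pressed.
- ring (a joint): How far the sprung ring is pressed down, m: 0 at rest, 0.028 at its stop. About 4.4 N starts it moving, then 200 N per m more (8.4 N at 20 mm); the flask's weight alone does not move it.
- probe: Upright contact probe in the middle of the holder under the ring: dark tube 19 mm in diameter with a brass tip 15 mm in diameter. Origin: centre of the tube's underside; the tip's top is 43 mm above it, its height set differently each time, so that the flask meets it after the ring has gone down about 8 to 20 mm. The tip gives a little: 2000 N per m over 6 mm, then it is hard; so a touch is felt as a sudden rise of force. The flask must press the tip with 2 to 15 N.
- dish: Bystander: closed petri dish, 93 mm in diameter, 16 mm high; origin: centre of its underside. Leave alone.
- reagent: Bystander: white reagent bottle, 47 mm in diameter, 100 mm high; origin: centre of its underside. Leave alone.
- conical: Bystander: clear conical flask with plug, 80 mm in diameter, 145 mm high; origin: centre of its underside. Leave alone.
- wash: Bystander: wash bottle with bent spout, 85 x 58 mm, 151 mm high; origin: under its middle. Leave alone.
Things that resemble listed ones, but are neither listed nor needed, are in the scene too. What is shaped like the flask but black is not meant.

How it is judged:
By the outcome, as a careful person would: the job done as asked, in the order asked, and still so for the second after the job is handed in, while the arm keeps its last pose, push and grip.
It also fails if it takes over 43 s, if anything falls off the work surface, if the arm or the gripper's body presses on something with over 40 N, if the wrist force passes 120 N, or if a joint passes its speed limit or range.

### The arm

A 7-joint arm with a two-finger parallel gripper is mounted at the origin on a cart in front of the work surface, level with it; the furniture and walls round the work are solid. World frame = base frame: x ahead of the robot, y to its left, z up, the work surface at z = 0. Lengths are in m, angles in degrees, forces in N, time in s.
With the tool pointing down it reaches from about 0.425 to 0.875 m from the base axis. Payload 4.7 kg.
Tool frame: the origin (TCP) lies midway between the tips of the shut fingers; the grasp point (between the pads) lies 19 mm behind it (env.grip_depth is the distance from the TCP to the grasp point, in m); z points along the fingers, y is the line along which they close (so a half turn about z gives the same grasp; the last joint's range is limited). The gripper opens to 87 mm and grips with 3 to 60 N. Pads are 19 mm wide; open, the fingers measure 117 mm over their backs; the gripper's body (75 mm by 190 mm) begins 51 mm behind the grasp point.
Start: joints at [-71.156, 18.392, -4.016, 83.108, 1.295, 78.541, -3.26], TCP at [0.201, 0.618, 0.223] pointing down, gripper open.
Joint ranges: [-163.93, 163.93], [-17.29, 119.83], [-79.2, 71.16], [3.27, 140.29], [-89.18, 269.18], [5.43, 117.66], [-154.24, 154.24]. Speed limits (degrees/s): [147.25, 147.25, 180, 180, 180, 180, 180].

### API

Orientations are given as [roll, pitch, yaw] about the fixed x, y, z axes, in that order (R = Rz(yaw) Ry(pitch) Rx(roll)).
In Python, from cell import get_obs, optics, env, nets gives the robot as it stands.
- The arm moves only by the shell command python3 -m creep 'ROWS' [FORCE]. ROWS is JSON, a list of rows, each an object of numbers: "wx", "wy", "wz": the turn, a rotation vector about the tool's x, y, z in degrees; "tx", "ty", "tz": the shift along the tool's x, y, z in mm; "gripper": the opening, from -1 (shut) to 1 (fully open). A call has 1 to 5 rows; each row is the pose to reach, as a shift and turn from the pose commanded when the call began, along the tool's axes at that moment; what a row does not reach only later rows make up. A row lasts 1/12 s, in which the tool goes at most 41.7 mm and 7.16 degrees, less where a joint would pass 70% of its speed; a pose out of reach is approached as far as the arm can. A call with a gripper value outside its range is refused whole. The fingers move at their own pace and stop on an object; FORCE is the grip in N (left out, the last holds). Time passes only in rows, so rows that repeat a pose let the fingers close. It gives the time, the measured TCP pose, the force, the opening and the grip force at its end, in the units of the state.
- get_obs(): the state, without advancing time (a new reading comes with each control period).
- optics.read_camera(name): name is "scene" or "top"; returns (picture, depth): 400x640x3 uint8, red, green, blue; 400x640 float32, m along the optical axis (not along the pixel's ray), 0 where there is no reading.
- optics.camera_info(name): a dict with "fovy" (degrees; the focal length in pixels is half the picture's height over the tangent of half this angle, whatever the lens; pixels are square), "cx", "cy" (the principal point, pixels), "k1" (the pictures are not rectified: a ray, as slopes to the right and down, at radius r is drawn at 1 + k1 r^2 times it, then the intrinsics apply), "R" (3x3) and "t" (3): a world point X has camera coordinates R X + t. Camera axes: x right, y down, z forward; pixel columns grow to the right and rows downward; lengths in m; the calibration is good to about 2 mm. A picture is of the moment at which its call begins. camera_info takes no time and is no camera call.
- env.sign_off(): hands the job in; it is judged then, once.
Trained networks look in the newest picture that a camera, given by its name, has taken for a name from the list of things; names that differ only in an ending like _2 or _b are one class to them, and where a whole thing is asked for, a point or a joint stands for the part that bears it (a point fixed in the world has none). Each returns a list of dicts, best first, with "confidence" (0 to 1); they miss things now and then, are a little off and sometimes report something else, mostly with a low value. They report only what shows in the picture. A call takes as long as a camera call. They do not tell look-alikes from the thing itself.
- nets.look_for(query, camera): "point" ([x, y, z] in m, in world coordinates, good to about 4 mm: the middle of the surface that is visible of it).
- nets.place_of(query, camera): "point" ([x, y, z] in m, in world coordinates, good to about 4 mm: a listed point, or the origin of a listed thing).
The state is a dict: "time_s": time; "qpos": joint angles; "joint_velocities": joint speeds; "effort": joint torques, N m; "tool_pos": TCP position; "tool_rot": TCP orientation; "force": force on the tool from outside, world axes, zero at the start; "wrist_torque": the same for the moment, N m; "grip_width": finger opening in m; "grasp_force": force on a finger pad.
Only numpy, scipy, OpenCV 4.12 (cv2) and the standard library are available. Lean on these libraries where they do the work, as an engineer would, in place of code of your own. Each camera call takes 0.05 s, during which the arm holds its last target. There are 200 camera calls.

## Working session

There is one attempt and no reset: what is moved stays moved. The work goes in short steps, Python scripts to look and compute and a shell command to move; the robot and the scene stay as the last step left them, time stands still between calls to the robot, and variables do not carry over. Pictures are saved under pics/ and viewed, at most 10 in all, crops included, and the job is handed in when it is done.

```bash
ls; mkdir -p pics; cat > h.py <<'E'
import numpy as np, cv2
from cell import get_obs, optics, env, nets
def cam(n):
    c=optics.camera_info(n); f=200/np.tan(np.radians(c["fovy"])/2)
    return c,f,np.array(c["R"]),np.array(c["t"])
def project(n,X):
    c,f,R,t=cam(n); p=R@np.array(X)+t; s=p[:2]/p[2]; s=s*(1+c["k1"]*(s@s)); return s*f+[c["cx"],c["cy"]]
def ray(n,u,v):
    c,f,R,t=cam(n); d=np.array([(u-c["cx"])/f,(v-c["cy"])/f]); s=d.copy()
    for _ in range(20): s=d/(1+c["k1"]*(s@s))
    return -R.T@t, R.T@np.array([s[0],s[1],1])
def at_depth(n,u,v,z):
    o,d=ray(n,u,v); return o+d*z
def tri(a,b):
    (o1,d1),(o2,d2)=ray(*a),ray(*b); A=np.stack([d1,-d2],1)
    s=np.linalg.lstsq(A,o2-o1,rcond=None)[0]; p,q=o1+s[0]*d1,o2+s[1]*d2
    return (p+q)/2, np.linalg.norm(p-q)
E
python3 - <<'E'
from h import *
np.set_printoptions(precision=4,suppress=True)
for n in("scene","top"):
    im,d=optics.read_camera(n); np.savez(f"pics/{n}0.npz",im=im,d=d); cv2.imwrite(f"pics/{n}0.png",im[...,::-1])
    c,f,R,t=cam(n); print(n,f,c["k1"],-R.T@t, R[2])
    for q in("flask","cork_ring","holder","ring_centre","probe"):
        for r in nets.place_of(q,n)[:4]: print(q,np.array(r["point"]),round(r["confidence"],2),project(n,r["point"]).round())
o=get_obs(); print(o["time_s"],o["tool_pos"],o["tool_rot"],env.grip_depth,o["force"])
E
```

```text
pics
scene 433.3616571343925 0.037191625774437076 [-0.5768 -0.5714  0.7118] [ 0.7749  0.4334 -0.4602]
flask [ 0.408  -0.2014  0.0067] 0.55 [372. 255.]
flask [ 0.5038 -0.295   0.0002] 0.55 [414. 251.]
cork_ring [ 0.4114 -0.1975 -0.0033] 0.84 [371. 257.]
cork_ring [ 0.3923  0.0042 -0.0017] 0.53 [308. 239.]
holder [ 0.4608  0.1443 -0.0029] 0.74 [282. 218.]
probe [0.4586 0.145  0.0123] 0.66 [282. 214.]
probe [0.4589 0.142  0.0014] 0.5 [283. 217.]
top 388.7933157298446 -0.053600858909173335 [0.3319 0.0044 1.0781] [ 0.1278 -0.0179 -0.9916]
flask [ 0.4094 -0.1974  0.0076] 0.69 [389. 217.]
cork_ring [ 0.4086 -0.2001  0.0009] 0.83 [390. 217.]
cork_ring [0.5181 0.3894 0.0019] 0.51 [180. 174.]
holder [ 0.4555  0.1425 -0.0003] 0.96 [267. 198.]
ring_centre [0.4586 0.142  0.0739] 0.61 [264. 194.]
probe [0.4578 0.1452 0.0121] 0.5 [265. 197.]
0.6 [0.2013 0.6181 0.2226] [179.9918   0.0018 161.9626] 0.0187 [0.8158 0.1106 0.3742]
```

View pics/scene0.png

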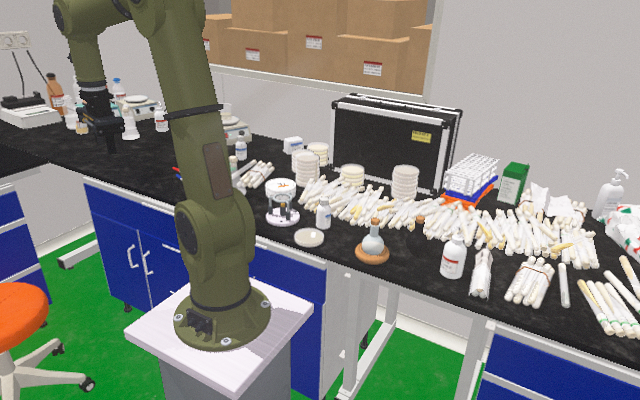

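View pics/top0.png

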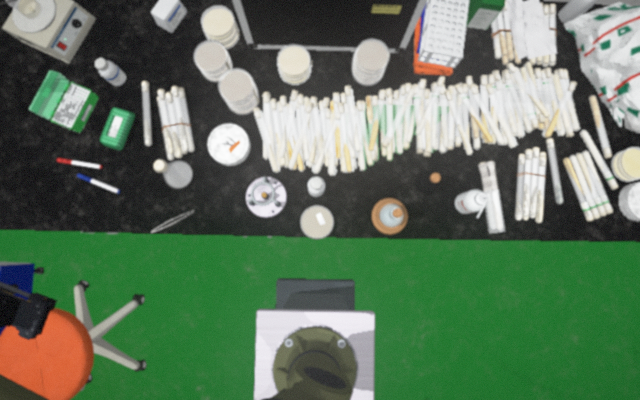

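The scene view shows the clear flask in the cork ring at (372,245) and the holder at (282,212). The top view shows them at (390,215) and (265,197). Candidates for the flask:
- the clear flask at top (390,215)
- the conical flask at top (175,173)
- the wash bottle at top (470,202)
- the small cork at top (435,177)

I choose the one in the cork ring and check it in a close crop.

```bash
python3 - <<'E'
from h import *
a=np.load("pics/scene0.npz")["im"][...,::-1]; b=np.load("pics/top0.npz")["im"][...,::-1]
cr=lambda im,u,v:cv2.resize(im[v-25:v+25,u-33:u+33],(396,300),interpolation=cv2.INTER_CUBIC)
# order: scene flask, scene holder / top flask, top holder
cv2.imwrite("pics/crop1.png",np.vstack([np.hstack([cr(a,372,240),cr(a,282,205)]),np.hstack([cr(b,390,215),cr(b,265,197)])]))
E
```

```text
(no output)
```

View pics/crop1.png

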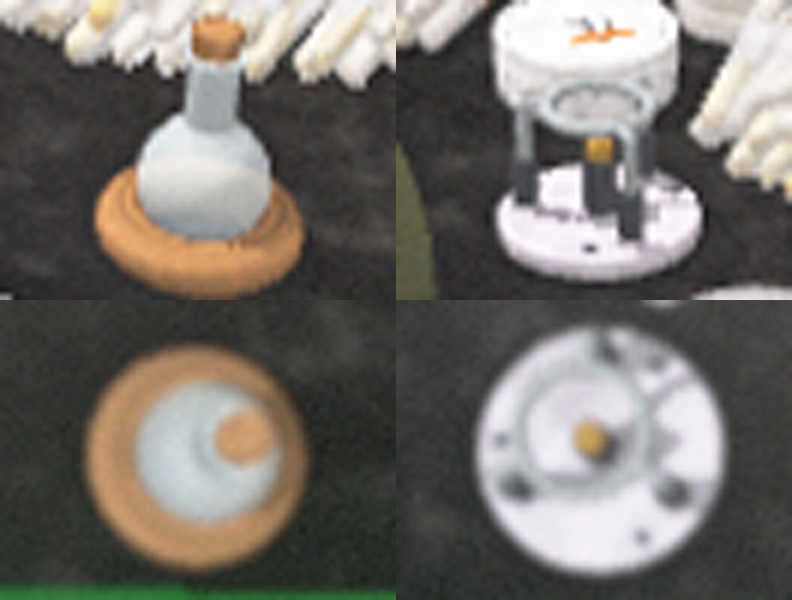

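The crop confirms a clear glass flask with a brown stopper, upright in the cork ring, with the stopper at scene (375,219) and top (397,213). The holder's ring is empty, centred at scene (283,198) and top (263,193), with the brass tip showing under it.

```bash
python3 - <<'E'
from h import *
np.set_printoptions(precision=4,suppress=True)
a=np.load("pics/scene0.npz"); b=np.load("pics/top0.npz")
for nm,s,t in(("stopper top",(374.9,219),(396.9,212.6)),("ring",(282.6,197.3),(262.4,192.8)),("tip",(282.5,203.),(264,194.7))):
    print(nm,*tri(("scene",*s),("top",*t)))
    u,v=np.round(t).astype(int); print("  top depth",at_depth("top",*t,b["d"][v,u]))
    u,v=np.round(s).astype(int); print("  scene depth",at_depth("scene",*s,a["d"][v,u]))
# cork ring centre & holder disc centre by outline
for nm,c,z in(("cork",(85+308)/2,0.02),):
    pass
ctop=lambda x,y,u,v:(u-33+x/6-.4,v-25+y/6-.4)
for nm,p,z in(("cork outline",ctop(196,157,390,215),.013),("disc outline",ctop(204,149,265,197),.012)):
    o,d=ray("top",*p); print(nm,o+d*(z-o[2])/d[2])
# obstacles: points over 0.09 high near the path
for q in("reagent","dish","conical","wash"):
    for n in("top","scene"):
        for r in nets.place_of(q,n)[:2]: print(q,n,np.array(r["point"]),round(r["confidence"],2))
E
```

```text
stopper top [ 0.4129 -0.1971  0.1212] 0.0030168602014894
  top depth [ 0.4121 -0.1954  0.1226]
  scene depth [ 0.4101 -0.1997  0.1237]
ring [0.4615 0.1443 0.0739] 0.00240955297609824
  top depth [0.463  0.1477 0.0574]
  scene depth [0.5594 0.2102 0.0141]
tip [0.4589 0.1429 0.0545] 0.0018679349608603506
  top depth [0.4583 0.1436 0.0551]
  scene depth [0.4569 0.1403 0.0561]
cork outline [ 0.4122 -0.1971  0.013 ]
disc outline [0.4589 0.1448 0.012 ]
reagent top [ 0.4859  0.0103 -0.0022] 0.66
reagent scene [0.4835 0.0027 0.0022] 0.75
reagent scene [0.4613 0.1462 0.0759] 0.23
dish top [ 0.4092 -0.1997  0.0012] 0.74
dish top [ 0.3852  0.0019 -0.0006] 0.55
dish scene [ 0.3918  0.0048 -0.0048] 0.62
dish scene [ 0.4127 -0.1959 -0.003 ] 0.4
conical top [ 0.516   0.3841 -0.0013] 0.69
conical scene [ 0.5127  0.3922 -0.0015] 0.9
wash top [ 0.4367 -0.4111 -0.0015] 0.6
wash scene [ 0.4425 -0.407   0.0037] 0.68
wash scene [0.4604 0.1434 0.0761] 0.47
```

```bash
python3 -m creep '[{"tx":-35,"ty":-22,"wz":-4,"gripper":1},{"tx":-70,"ty":-44,"wz":-8,"gripper":1},{"tx":-105,"ty":-66,"wz":-12,"gripper":1},{"tx":-140,"ty":-88,"wz":-15,"gripper":1},{"tx":-175,"ty":-110,"wz":-18,"gripper":1}]'; python3 -c "
from h import *
o=get_obs();print(o['tool_pos'],o['tool_rot'],o['qpos'],o['time_s'])"
```

```text
[0.2012937  0.61807765 0.22258946] [1.79995271e+02 4.18692389e-03 1.61964948e+02] [-71.15716931  18.39297115  -4.01502302  83.10584692   1.29620455
  78.54164642  -3.26019695] 1.0validation failed for argument at $[0]...
```

```bash
python3 -m creep '[{"wx":0,"wy":0,"wz":-4,"tx":-35,"ty":-22,"tz":0,"gripper":1},{"wx":0,"wy":0,"wz":-8,"tx":-70,"ty":-44,"tz":0,"gripper":1},{"wx":0,"wy":0,"wz":-12,"tx":-105,"ty":-66,"tz":0,"gripper":1},{"wx":0,"wy":0,"wz":-15,"tx":-140,"ty":-88,"tz":0,"gripper":1},{"wx":0,"wy":0,"wz":-18,"tx":-175,"ty":-110,"tz":0,"gripper":1}]'
```

```text
time_s: 1.42
tool_pos: [0.3346, 0.4577, 0.2228]
tool_rot: [180.0, 0.0, -179.9]
force: [0.6, 0.7, -0.1]
grip_width: 0.0871
grasp_force: 0.0
```

```bash
python3 -m creep '[{"wx":0,"wy":0,"wz":0,"tx":-28,"ty":-31,"tz":0,"gripper":1},{"wx":0,"wy":0,"wz":0,"tx":-56,"ty":-62,"tz":0,"gripper":1},{"wx":0,"wy":0,"wz":0,"tx":-84,"ty":-93,"tz":0,"gripper":1},{"wx":0,"wy":0,"wz":0,"tx":-112,"ty":-124,"tz":0,"gripper":1},{"wx":0,"wy":0,"wz":0,"tx":-140,"ty":-155,"tz":0,"gripper":1}]'
python3 -m creep '[{"wx":0,"wy":0,"wz":0,"tx":-5,"ty":-40,"tz":0,"gripper":1},{"wx":0,"wy":0,"wz":0,"tx":-10,"ty":-80,"tz":0,"gripper":1},{"wx":0,"wy":0,"wz":0,"tx":-10,"ty":-120,"tz":0,"gripper":1},{"wx":0,"wy":0,"wz":0,"tx":-10,"ty":-160,"tz":0,"gripper":1},{"wx":0,"wy":0,"wz":0,"tx":-5,"ty":-200,"tz":0,"gripper":1}]'
python3 -m creep '[{"wx":0,"wy":0,"wz":0,"tx":8,"ty":-38,"tz":0,"gripper":1},{"wx":0,"wy":0,"wz":0,"tx":16,"ty":-76,"tz":0,"gripper":1},{"wx":0,"wy":0,"wz":0,"tx":24,"ty":-114,"tz":0,"gripper":1},{"wx":0,"wy":0,"wz":0,"tx":32,"ty":-152,"tz":0,"gripper":1},{"wx":0,"wy":0,"wz":0,"tx":40,"ty":-190,"tz":0,"gripper":1}]'
```

```text
time_s: 1.83
tool_pos: [0.4743, 0.3029, 0.223]
tool_rot: [180.0, 0.0, 180.0]
force: [0.4, 0.6, -0.2]
grip_width: 0.0872
grasp_force: 0.0
time_s: 2.25
tool_pos: [0.4784, 0.1025, 0.2227]
tool_rot: [180.0, 0.1, 179.9]
force: [0.7, -0.7, 0.6]
grip_width: 0.0871
grasp_force: 0.0
time_s: 2.67
tool_pos: [0.4372, -0.0871, 0.2229]
tool_rot: [180.0, 0.1, 180.0]
force: [1.3, -0.3, -0.8]
grip_width: 0.0871
grasp_force: 0.0
```

```bash
python3 -m creep '[{"wx":0,"wy":0,"wz":0,"tx":8,"ty":-36,"tz":0,"gripper":1},{"wx":0,"wy":0,"wz":0,"tx":16,"ty":-72,"tz":0,"gripper":1},{"wx":0,"wy":0,"wz":0,"tx":25,"ty":-110,"tz":10,"gripper":1},{"wx":0,"wy":0,"wz":0,"tx":25,"ty":-110,"tz":45,"gripper":1},{"wx":0,"wy":0,"wz":0,"tx":25,"ty":-110,"tz":60,"gripper":1}]'
python3 - <<'E'
from h import *
ims=[]
for n,(u,v) in(("scene",(374,222)),("top",(395,212))):
    im,d=optics.read_camera(n); np.savez(f"pics/{n}1.npz",im=im,d=d)
    print(n,project(n,get_obs()["tool_pos"]))
    ims.append(cv2.resize(im[v-37:v+38,u-50:u+50,::-1],(400,300),interpolation=cv2.INTER_CUBIC))
cv2.imwrite("pics/app.png",np.hstack(ims)); print(get_obs()["tool_pos"])
E
```

```text
time_s: 3.08
tool_pos: [0.411, -0.1976, 0.1607]
tool_rot: [180.0, -0.0, 179.6]
force: [0.3, 1.4, -0.6]
grip_width: 0.0866
grasp_force: 0.0
scene [374.56630189 207.57104896]
top [400.05671483 211.96676555]
[ 0.4106138  -0.19513778  0.16026679]
```

View pics/app.png

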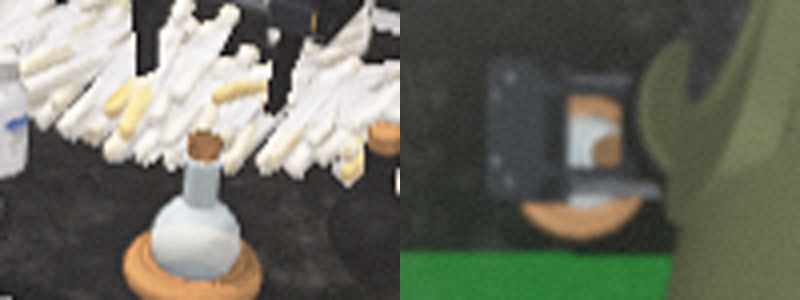

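The left half shows the flask standing clear, without fingers near it where I expect them. The right half shows the gripper around the stopper. I need the wider view to reconcile the two.

```bash
python3 - <<'E'
from h import *
ims=[]
for n,(u,v) in(("scene",(374,170)),("top",(380,212))):
    im=np.load(f"pics/{n}1.npz")["im"]
    if n=="scene": im,_=optics.read_camera(n)
    ims.append(cv2.resize(im[v-100:v+100,u-66:u+67,::-1],(399,600),interpolation=cv2.INTER_CUBIC))
cv2.imwrite("pics/app2.png",np.hstack(ims)); o=get_obs(); print(o["tool_pos"],o["tool_rot"])
E
```

```text
[ 0.41206676 -0.19518576  0.16201627] [ 1.79976825e+02 -1.11452855e-01  1.79944488e+02]
```

View pics/app2.png

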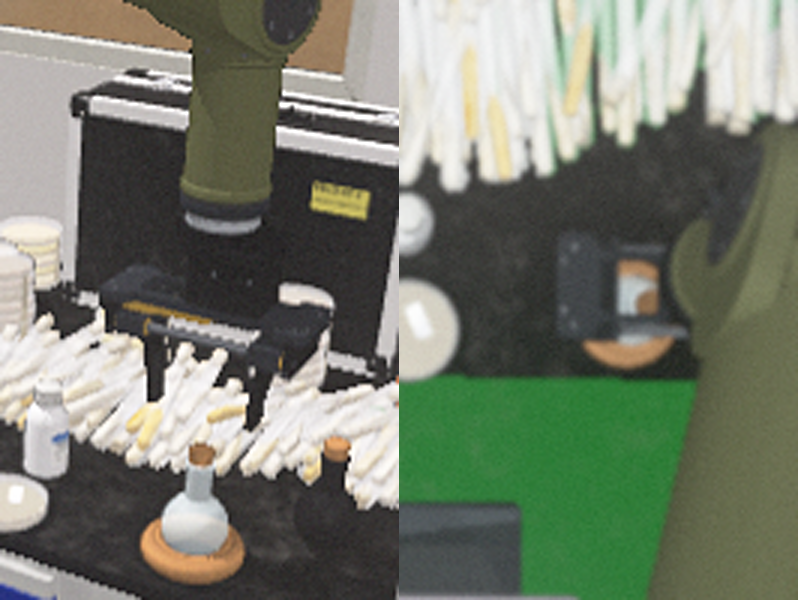

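The wider view shows both fingers hanging above and astride the flask, at left crop (155,375) and (255,400). The black look-alike stands off to the right at (335,490), clear of the path. I descend and grip.

```bash
python3 -m creep '[{"wx":0,"wy":0,"wz":0,"tx":0,"ty":-1,"tz":20,"gripper":1},{"wx":0,"wy":0,"wz":0,"tx":0,"ty":-1,"tz":40,"gripper":1},{"wx":0,"wy":0,"wz":0,"tx":0,"ty":-1,"tz":60,"gripper":1},{"wx":0,"wy":0,"wz":0,"tx":0,"ty":-1,"tz":78,"gripper":1},{"wx":0,"wy":0,"wz":0,"tx":0,"ty":-1,"tz":89,"gripper":1}]'
python3 -m creep '[{"wx":0,"wy":0,"wz":0,"tx":0,"ty":0,"tz":0,"gripper":1},{"wx":0,"wy":0,"wz":0,"tx":0,"ty":0,"tz":0,"gripper":-0.2},{"wx":0,"wy":0,"wz":0,"tx":0,"ty":0,"tz":0,"gripper":-0.4},{"wx":0,"wy":0,"wz":0,"tx":0,"ty":0,"tz":0,"gripper":-0.4},{"wx":0,"wy":0,"wz":0,"tx":0,"ty":0,"tz":0,"gripper":-0.4}]' 15
```

```text
time_s: 3.65
tool_pos: [0.4136, -0.1958, 0.0734]
tool_rot: [180.0, 0.0, -179.9]
force: [0.2, -0.0, -0.6]
grip_width: 0.0871
grasp_force: 0.0
time_s: 4.07
tool_pos: [0.4138, -0.1965, 0.0746]
tool_rot: [-180.0, 0.1, 180.0]
force: [-0.1, -0.9, 0.5]
grip_width: 0.0679
grasp_force: 0.0
```

```bash
python3 -m creep '[{"wx":0,"wy":0,"wz":0,"tx":0,"ty":0,"tz":1,"gripper":-0.4},{"wx":0,"wy":0,"wz":0,"tx":0,"ty":0,"tz":1,"gripper":-0.4},{"wx":0,"wy":0,"wz":0,"tx":0,"ty":0,"tz":1,"gripper":-0.4},{"wx":0,"wy":0,"wz":0,"tx":0,"ty":0,"tz":1,"gripper":-0.6},{"wx":0,"wy":0,"wz":0,"tx":0,"ty":0,"tz":1,"gripper":-1}]' 15
python3 -m creep '[{"wx":0,"wy":0,"wz":0,"tx":0,"ty":0,"tz":0,"gripper":-1},{"wx":0,"wy":0,"wz":0,"tx":0,"ty":0,"tz":0,"gripper":-1},{"wx":0,"wy":0,"wz":0,"tx":0,"ty":0,"tz":0,"gripper":-1},{"wx":0,"wy":0,"wz":0,"tx":0,"ty":0,"tz":0,"gripper":-1},{"wx":0,"wy":0,"wz":0,"tx":0,"ty":0,"tz":0,"gripper":-1}]' 35
```

```text
time_s: 4.48
tool_pos: [0.4129, -0.1964, 0.0726]
tool_rot: [180.0, 0.0, 180.0]
force: [-0.0, 0.7, -0.3]
grip_width: 0.0353
grasp_force: 0.0
time_s: 4.9
tool_pos: [0.4129, -0.1967, 0.0726]
tool_rot: [-180.0, 0.0, 180.0]
force: [0.5, -1.6, 0.3]
grip_width: 0.0259
grasp_force: 34.7
```

```bash
python3 -m creep '[{"wx":0,"wy":0,"wz":0,"tx":0,"ty":0,"tz":0,"gripper":-1},{"wx":0,"wy":0,"wz":0,"tx":0,"ty":0,"tz":-5,"gripper":-1},{"wx":0,"wy":0,"wz":0,"tx":0,"ty":0,"tz":-15,"gripper":-1},{"wx":0,"wy":0,"wz":0,"tx":0,"ty":0,"tz":-30,"gripper":-1},{"wx":0,"wy":0,"wz":0,"tx":0,"ty":0,"tz":-50,"gripper":-1}]'
python3 -m creep '[{"wx":0,"wy":0,"wz":0,"tx":0,"ty":0,"tz":-20,"gripper":-1},{"wx":0,"wy":0,"wz":0,"tx":0,"ty":0,"tz":-45,"gripper":-1},{"wx":0,"wy":0,"wz":0,"tx":0,"ty":0,"tz":-70,"gripper":-1},{"wx":0,"wy":0,"wz":0,"tx":0,"ty":0,"tz":-90,"gripper":-1},{"wx":0,"wy":0,"wz":0,"tx":0,"ty":0,"tz":-100,"gripper":-1}]'
python3 - <<'E'
from h import *
ims=[]
im,d=optics.read_camera("scene"); u,v=map(int,project("scene",get_obs()["tool_pos"]))
cv2.imwrite("pics/lift.png",cv2.resize(im[v-30:v+45,u-50:u+50,::-1],(600,450),interpolation=cv2.INTER_CUBIC)); print(u,v,get_obs()["tool_pos"],get_obs()["force"])
E
```

```text
time_s: 5.32
tool_pos: [0.4115, -0.1956, 0.1225]
tool_rot: [179.9, -0.2, 180.0]
force: [0.4, 0.4, -3.1]
grip_width: 0.026
grasp_force: 34.5
time_s: 5.73
tool_pos: [0.4138, -0.1965, 0.2257]
tool_rot: [180.0, 0.2, 180.0]
force: [0.5, 0.0, -3.2]
grip_width: 0.0255
grasp_force: 34.5
377 184 [ 0.4144167  -0.1966854   0.22634868] [ 0.38810444 -0.14032026 -2.00019365]
```

View pics/lift.png

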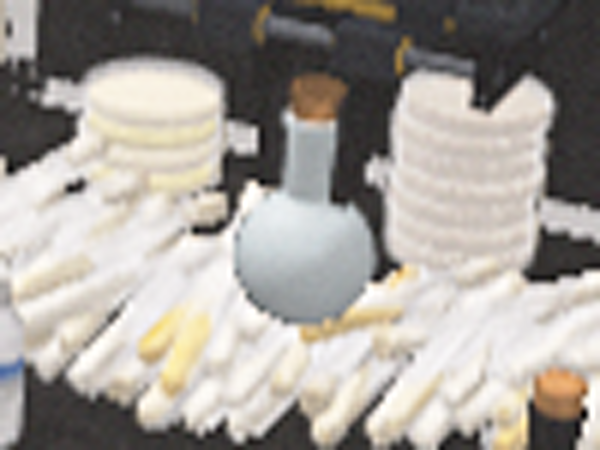

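The flask hangs upright in the gripper, clear of the ring, with the ball at crop (305,255), and the wrist reads its weight at about 3 N. Next I carry it over to the holder.

```bash
python3 -m creep '[{"wx":0,"wy":0,"wz":0,"tx":-8,"ty":25,"tz":0,"gripper":-1},{"wx":0,"wy":0,"wz":0,"tx":-18,"ty":60,"tz":0,"gripper":-1},{"wx":0,"wy":0,"wz":0,"tx":-30,"ty":97,"tz":0,"gripper":-1},{"wx":0,"wy":0,"wz":0,"tx":-38,"ty":134,"tz":0,"gripper":-1},{"wx":0,"wy":0,"wz":0,"tx":-45,"ty":170,"tz":0,"gripper":-1}]'
python3 -m creep '[{"wx":0,"wy":0,"wz":0,"tx":-2,"ty":37,"tz":0,"gripper":-1},{"wx":0,"wy":0,"wz":0,"tx":-3,"ty":74,"tz":0,"gripper":-1},{"wx":0,"wy":0,"wz":0,"tx":-3,"ty":110,"tz":0,"gripper":-1},{"wx":0,"wy":0,"wz":0,"tx":-3,"ty":145,"tz":0,"gripper":-1},{"wx":0,"wy":0,"wz":0,"tx":-3,"ty":170,"tz":0,"gripper":-1}]'
python3 -m creep '[{"wx":0,"wy":0,"wz":0,"tx":0,"ty":0,"tz":20,"gripper":-1},{"wx":0,"wy":0,"wz":0,"tx":0,"ty":0,"tz":40,"gripper":-1},{"wx":0,"wy":0,"wz":0,"tx":0,"ty":0,"tz":58,"gripper":-1},{"wx":0,"wy":0,"wz":0,"tx":0,"ty":0,"tz":70,"gripper":-1},{"wx":0,"wy":0,"wz":0,"tx":0,"ty":0,"tz":70,"gripper":-1}]'
python3 - <<'E'
from h import *
ims=[]
for n in("scene","top"):
    o=get_obs()
    im,d=optics.read_camera(n); np.savez(f"pics/{n}2.npz",im=im,d=d)
    u,v=map(int,project(n,[.46,.144,.09])); print(n,u,v,o["tool_pos"],project(n,o["tool_pos"]))
    ims.append(cv2.resize(im[v-37:v+38,u-33:u+33,::-1],(396,450),interpolation=cv2.INTER_CUBIC))
    for q in("flask",):
        for r in nets.place_of(q,n)[:3]: print(q,np.round(r["point"],4),round(r["confidence"],2))
cv2.imwrite("pics/hold.png",np.hstack(ims))
E
```

```text
time_s: 6.2
tool_pos: [0.4574, -0.0244, 0.2214]
tool_rot: [180.0, -0.1, 180.0]
force: [0.6, -0.9, -4.6]
grip_width: 0.0256
grasp_force: 34.5
time_s: 6.62
tool_pos: [0.4595, 0.1473, 0.2211]
tool_rot: [180.0, -0.1, -179.8]
force: [-0.5, -0.1, -2.4]
grip_width: 0.0261
grasp_force: 34.5
time_s: 7.03
tool_pos: [0.458, 0.1426, 0.1485]
tool_rot: [-179.8, -0.4, 180.0]
force: [-0.9, 0.5, -3.3]
grip_width: 0.026
grasp_force: 34.5
scene 281 193 [0.45801123 0.14262204 0.14846945] [281.78553421 176.78325103]
flask [ 0.5023 -0.2943 -0.0027] 0.73
flask [0.4531 0.1372 0.0865] 0.63
top 262 192 [0.46024873 0.14335019 0.15170373] [258.83955118 188.86391401]
flask [ 0.5051 -0.2973  0.004 ] 0.89
```

View pics/hold.png

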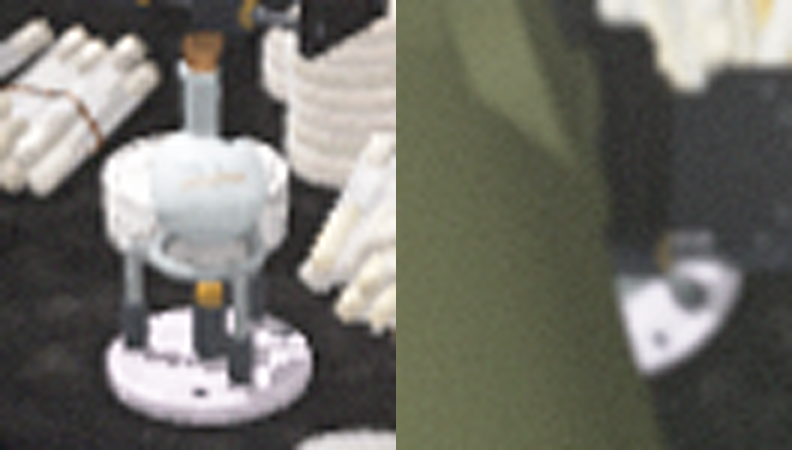

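The ball at crop (208,190) hangs centred over the ring at (207,245), with the probe tip at (208,290) below it. I lower in small steps while watching the force.

```bash
python3 -m creep '[{"wx":0,"wy":0,"wz":0,"tx":0,"ty":0,"tz":5,"gripper":-1},{"wx":0,"wy":0,"wz":0,"tx":0,"ty":0,"tz":9,"gripper":-1},{"wx":0,"wy":0,"wz":0,"tx":0,"ty":0,"tz":12,"gripper":-1},{"wx":0,"wy":0,"wz":0,"tx":0,"ty":0,"tz":14,"gripper":-1},{"wx":0,"wy":0,"wz":0,"tx":0,"ty":0,"tz":14,"gripper":-1}]' 45
python3 -m creep '[{"wx":0,"wy":0,"wz":0,"tx":0,"ty":0,"tz":1,"gripper":-1},{"wx":0,"wy":0,"wz":0,"tx":0,"ty":0,"tz":2,"gripper":-1},{"wx":0,"wy":0,"wz":0,"tx":0,"ty":0,"tz":3,"gripper":-1},{"wx":0,"wy":0,"wz":0,"tx":0,"ty":0,"tz":3,"gripper":-1}]'
python3 -m creep '[{"wx":0,"wy":0,"wz":0,"tx":0,"ty":0,"tz":1,"gripper":-1},{"wx":0,"wy":0,"wz":0,"tx":0,"ty":0,"tz":2,"gripper":-1},{"wx":0,"wy":0,"wz":0,"tx":0,"ty":0,"tz":3,"gripper":-1},{"wx":0,"wy":0,"wz":0,"tx":0,"ty":0,"tz":3,"gripper":-1}]'
```

```text
time_s: 7.65
tool_pos: [0.4607, 0.1435, 0.138]
tool_rot: [-180.0, -0.0, 180.0]
force: [0.1, -0.0, -3.4]
grip_width: 0.0252
grasp_force: 44.5
time_s: 7.98
tool_pos: [0.461, 0.1436, 0.1354]
tool_rot: [-180.0, -0.0, 180.0]
force: [0.1, -1.1, -2.9]
grip_width: 0.0254
grasp_force: 44.5
time_s: 8.32
tool_pos: [0.4612, 0.1438, 0.133]
tool_rot: [180.0, 0.0, 180.0]
force: [-0.4, 0.7, 1.5]
grip_width: 0.0256
grasp_force: 44.7
```

```bash
for i in 1; do python3 -m creep '[{"wx":0,"wy":0,"wz":0,"tx":0,"ty":0,"tz":1,"gripper":-1},{"wx":0,"wy":0,"wz":0,"tx":0,"ty":0,"tz":2,"gripper":-1},{"wx":0,"wy":0,"wz":0,"tx":0,"ty":0,"tz":3,"gripper":-1},{"wx":0,"wy":0,"wz":0,"tx":0,"ty":0,"tz":3,"gripper":-1},{"wx":0,"wy":0,"wz":0,"tx":0,"ty":0,"tz":3,"gripper":-1}]'; done
python3 -m creep '[{"wx":0,"wy":0,"wz":0,"tx":0,"ty":0,"tz":1,"gripper":-1},{"wx":0,"wy":0,"wz":0,"tx":0,"ty":0,"tz":2,"gripper":-1},{"wx":0,"wy":0,"wz":0,"tx":0,"ty":0,"tz":3,"gripper":-1},{"wx":0,"wy":0,"wz":0,"tx":0,"ty":0,"tz":3,"gripper":-1},{"wx":0,"wy":0,"wz":0,"tx":0,"ty":0,"tz":3,"gripper":-1}]'
```

```text
time_s: 8.73
tool_pos: [0.4611, 0.1438, 0.1297]
tool_rot: [180.0, 0.0, 180.0]
force: [-1.3, 0.5, 2.8]
grip_width: 0.0255
grasp_force: 44.8
time_s: 9.15
tool_pos: [0.4611, 0.1437, 0.1266]
tool_rot: [180.0, 0.0, 180.0]
force: [-1.9, 0.6, 2.9]
grip_width: 0.0251
grasp_force: 44.8
```

```bash
python3 -m creep '[{"wx":0,"wy":0,"wz":0,"tx":1,"ty":0,"tz":1,"gripper":-1},{"wx":0,"wy":0,"wz":0,"tx":1,"ty":0,"tz":2,"gripper":-1},{"wx":0,"wy":0,"wz":0,"tx":1,"ty":0,"tz":3,"gripper":-1},{"wx":0,"wy":0,"wz":0,"tx":1,"ty":0,"tz":3,"gripper":-1},{"wx":0,"wy":0,"wz":0,"tx":1,"ty":0,"tz":3,"gripper":-1}]'
python3 -m creep '[{"wx":0,"wy":0,"wz":0,"tx":0,"ty":0,"tz":0.5,"gripper":-1},{"wx":0,"wy":0,"wz":0,"tx":0,"ty":0,"tz":1,"gripper":-1},{"wx":0,"wy":0,"wz":0,"tx":0,"ty":0,"tz":1.5,"gripper":-1},{"wx":0,"wy":0,"wz":0,"tx":0,"ty":0,"tz":1.5,"gripper":-1},{"wx":0,"wy":0,"wz":0,"tx":0,"ty":0,"tz":1.5,"gripper":-1}]'
```

```text
time_s: 9.57
tool_pos: [0.4601, 0.1437, 0.1236]
tool_rot: [180.0, 0.0, 180.0]
force: [-2.6, 0.5, 3.3]
grip_width: 0.0256
grasp_force: 44.9
time_s: 9.98
tool_pos: [0.4601, 0.1437, 0.1221]
tool_rot: [180.0, 0.0, 180.0]
force: [-1.0, 1.7, 3.1]
grip_width: 0.0253
grasp_force: 44.9
```

```bash
python3 -m creep '[{"wx":0,"wy":0,"wz":0,"tx":0.5,"ty":0,"tz":0.5,"gripper":-1},{"wx":0,"wy":0,"wz":0,"tx":0.5,"ty":0,"tz":1,"gripper":-1},{"wx":0,"wy":0,"wz":0,"tx":0.5,"ty":0,"tz":1,"gripper":-1},{"wx":0,"wy":0,"wz":0,"tx":0.5,"ty":0,"tz":1,"gripper":-1}]'
python3 -m creep '[{"wx":0,"wy":0,"wz":0,"tx":0,"ty":0,"tz":0.5,"gripper":-1},{"wx":0,"wy":0,"wz":0,"tx":0,"ty":0,"tz":1,"gripper":-1},{"wx":0,"wy":0,"wz":0,"tx":0,"ty":0,"tz":1,"gripper":-1},{"wx":0,"wy":0,"wz":0,"tx":0,"ty":0,"tz":1,"gripper":-1}]'
```

```text
time_s: 10.32
tool_pos: [0.4596, 0.1437, 0.1211]
tool_rot: [180.0, 0.0, 180.0]
force: [-1.1, 0.7, 4.1]
grip_width: 0.0254
grasp_force: 44.9
time_s: 10.65
tool_pos: [0.4596, 0.1436, 0.1201]
tool_rot: [180.0, 0.0, 180.0]
force: [-1.7, 1.2, 3.7]
grip_width: 0.0253
grasp_force: 44.9
```

```bash
python3 -m creep '[{"wx":0,"wy":0,"wz":0,"tx":0,"ty":0,"tz":0.5,"gripper":-1},{"wx":0,"wy":0,"wz":0,"tx":0,"ty":0,"tz":1,"gripper":-1},{"wx":0,"wy":0,"wz":0,"tx":0,"ty":0,"tz":1,"gripper":-1},{"wx":0,"wy":0,"wz":0,"tx":0,"ty":0,"tz":1,"gripper":-1}]'
```

```text
time_s: 10.98
tool_pos: [0.4596, 0.1436, 0.1191]
tool_rot: [180.0, 0.0, 180.0]
force: [-1.2, 1.4, 4.3]
grip_width: 0.0256
grasp_force: 44.9
```

```bash
python3 -m creep '[{"wx":0,"wy":0,"wz":0,"tx":0.5,"ty":0,"tz":0.5,"gripper":-1},{"wx":0,"wy":0,"wz":0,"tx":0.5,"ty":0,"tz":1,"gripper":-1},{"wx":0,"wy":0,"wz":0,"tx":0.5,"ty":0,"tz":1,"gripper":-1},{"wx":0,"wy":0,"wz":0,"tx":0.5,"ty":0,"tz":1,"gripper":-1}]'
python3 -m creep '[{"wx":0,"wy":0,"wz":0,"tx":0,"ty":0,"tz":0.5,"gripper":-1},{"wx":0,"wy":0,"wz":0,"tx":0,"ty":0,"tz":1,"gripper":-1},{"wx":0,"wy":0,"wz":0,"tx":0,"ty":0,"tz":1,"gripper":-1},{"wx":0,"wy":0,"wz":0,"tx":0,"ty":0,"tz":1,"gripper":-1}]'
```

```text
time_s: 11.32
tool_pos: [0.4594, 0.1437, 0.1184]
tool_rot: [180.0, 0.0, 180.0]
force: [-0.8, 1.0, 6.7]
grip_width: 0.0254
grasp_force: 45.0
time_s: 11.65
tool_pos: [0.4596, 0.1437, 0.1177]
tool_rot: [180.0, 0.1, 180.0]
force: [-1.3, 1.3, 6.6]
grip_width: 0.0252
grasp_force: 45.1
```

```bash
python3 -m creep '[{"wx":0,"wy":0,"wz":0,"tx":0,"ty":0,"tz":0.5,"gripper":-1},{"wx":0,"wy":0,"wz":0,"tx":0,"ty":0,"tz":1,"gripper":-1},{"wx":0,"wy":0,"wz":0,"tx":0,"ty":0,"tz":1,"gripper":-1},{"wx":0,"wy":0,"wz":0,"tx":0,"ty":0,"tz":1,"gripper":-1}]'
python3 -m creep '[{"wx":0,"wy":0,"wz":0,"tx":0,"ty":0,"tz":0.5,"gripper":-1},{"wx":0,"wy":0,"wz":0,"tx":0,"ty":0,"tz":1,"gripper":-1},{"wx":0,"wy":0,"wz":0,"tx":0,"ty":0,"tz":1,"gripper":-1},{"wx":0,"wy":0,"wz":0,"tx":0,"ty":0,"tz":1,"gripper":-1}]'
```

```text
time_s: 11.98
tool_pos: [0.4599, 0.1437, 0.1171]
tool_rot: [180.0, 0.1, 180.0]
force: [-1.7, 1.1, 8.4]
grip_width: 0.0255
grasp_force: 45.2
time_s: 12.32
tool_pos: [0.4601, 0.1438, 0.1163]
tool_rot: [180.0, 0.1, 180.0]
force: [-1.8, 0.7, 10.0]
grip_width: 0.0254
grasp_force: 45.3
```

```bash
python3 -m creep '[{"wx":0,"wy":0,"wz":0,"tx":0,"ty":0,"tz":0.5,"gripper":-1},{"wx":0,"wy":0,"wz":0,"tx":0,"ty":0,"tz":0.5,"gripper":-1},{"wx":0,"wy":0,"wz":0,"tx":0,"ty":0,"tz":0.5,"gripper":-1},{"wx":0,"wy":0,"wz":0,"tx":0,"ty":0,"tz":0.5,"gripper":-1},{"wx":0,"wy":0,"wz":0,"tx":0,"ty":0,"tz":0.5,"gripper":-1}]'
python3 - <<'E'
from h import *
F=[]
for _ in range(6):
    im,d=optics.read_camera("scene"); F.append(get_obs()["force"])
print(np.mean(F,0),np.std(F,0),get_obs()["tool_pos"],get_obs()["grasp_force"])
u,v=281,193
cv2.imwrite("pics/end.png",cv2.resize(im[v-37:v+38,u-50:u+50,::-1],(600,450),interpolation=cv2.INTER_CUBIC))
E
```

```text
time_s: 12.73
tool_pos: [0.4602, 0.1438, 0.116]
tool_rot: [179.9, 0.1, 180.0]
force: [-1.9, 0.2, 11.7]
grip_width: 0.0259
grasp_force: 45.3
[-1.62270798  0.67131455 10.86533135] [0.586006   0.26355692 0.46659315] [0.46024819 0.14382349 0.11605849] 45.33828020095825
```

View pics/end.png

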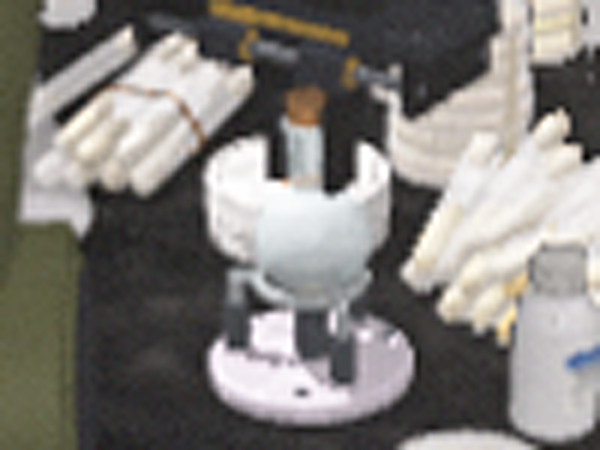

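The flask stands upright in the pressed ring, with the ball at (313,245) and the neck held between both fingers. The brass tip is hidden under the ball. The wrist reads a steady 10.9 N up, which with the flask's 3 N is about 14 N in all, so I hand it in.

```bash
python3 -c "
from cell import env
print(env.sign_off())"
```

```text
the job is handed in; nothing more can be done
None
```

The flask is upright in the sprung ring and held down on the contact probe with about 14 N in all (roughly 6 N of that on the probe, by my estimate); the gripper is still holding it, and the job is handed in at about 13 s.

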